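# Check the cheese scale

## Task

Check the bench scale before weighing: with the fingertips, tap the round key on the key terminal, then press lightly on the end of the weighing pan nearer the terminal, then on the opposite end of the pan, and last tap the long bar key on the terminal. Touch each lightly, just enough that the key goes down or that end of the pan visibly dips, and let go each time. Do not press the square key, leave the check weight standing where it is on the pan, and disturb nothing else.

Things in the scene. Friction and masses are not known exactly. Their poses are not given: they have to be found in the camera images.
- scale: White bench scale, 190 (x) by 250 (y) mm, fixed. Origin: centre of its underside on the table; x points away from its front, y to its left. On it a flat steel pan, 165 (x) by 240 (y) by 8 mm, top face 77 mm above the table, rocks sideways on a sprung hinge along the scale's x axis. The pan's ends are its short edges at +y and -y. Yaw within 0.25 rad.
- pan (a joint): Rocking of the pan, rad: 0 level, positive when its left (+y) end is down, negative when its right (-y) end is down; stops at +-0.06. Its spring centres it, 11 N m/rad: 6 N at 90 mm from the middle tilts it 0.05 rad, that end dipping 4.5 mm. Past 0.02 either way counts as dipped.
- pan_left (a point): Point on the pan's top face, 90 mm from its middle towards its left (+y) end, 30 mm inside the edge.
- pan_right (a point): Point on the pan's top face, 90 mm from its middle towards its right (-y) end, 30 mm inside the edge.
- terminal: White flat box 140 (x) by 200 (y) by 45 mm, fixed, about 0.3 m left or right of the scale. Origin: centre of its underside; x away from its front, y to its left. Three grey keys in a row at x -32 mm, tops 55 mm high, 10 mm proud: round at y +64, long bar at y 0, square at y -64 mm. Behind them, from x +13 to +63 mm, a display bar 57 mm high.
- key_round_top (a point): Centre of the top of the round key, 28 mm across, when released 55 mm above the table; it moves with the key.
- key_bar_top (a point): Centre of the top of the long bar key, 20 (x) by 48 (y) mm, when released 55 mm above the table; it moves with the key.
- key_square_top (a point): Centre of the top of the square key, 24 by 24 mm (not to be pressed).
- key_round (a joint): How far the round key is pressed, m: 0 released, 0.006 fully down; it springs back. It starts to move at about 1.5 N and is fully down at about 5.2 N; past 0.0035 counts as tapped.
- key_bar (a joint): How far the bar key is pressed, m: same spring and travel as the round key.
- key_square (a joint): How far the square key is pressed, m: same spring and travel; leave it alone.
- weight: Loose steel check weight, 34 mm across, 46 mm tall with a small knob, about 0.2 kg, standing near the middle of the pan. Origin: centre of its underside.
- board: White plastic board 150 by 200 by 14 mm, fixed, on the side of the scale where the terminal is not; two cheese slices lie on it. Origin: centre of its underside.
- slice_a: Loose cheese slice 100 by 130 by 22 mm lying on the board. Origin: centre of its underside.
- slice_b: Loose cheese slice 100 by 130 by 22 mm lying on the first one. Origin: centre of its underside.
- cup: Loose steel cup, 56 mm across, 50 mm tall, near the robot. Origin: centre of its underside.
- spatula: Loose spatula with a black handle, lying flat near the robot, handle towards its own -x. Origin: on its underside.
- bottle: Loose white bottle, 60 mm across, 170 mm tall, standing behind the scale. Origin: centre of its underside.
- tub: Loose clear tub with a white lid, 90 mm across, 90 mm tall, standing behind the scale. Origin: centre of its underside.
There are look-alikes about, which are no part of the job. What is shaped like the terminal but green is not meant.

How it is judged:
On the way, in this order (a step that is already met when the one before it is completed fails the run):
1. the round key is tapped (value of joint key_round above 0.0035 m and contact force between the fingers and terminal above 0.5 N), for 0.04 s.
2. the end of the pan nearer the terminal is pressed and dips (contact force between the fingers and scale above 0.5 N and ((y of terminal in the frame of scale above 0 m and value of joint pan above 0.02 rad) or (not (y of terminal in the frame of scale above 0 m) and value of joint pan below -0.02 rad))), for 0.04 s.
3. the opposite end of the pan is pressed and dips (contact force between the fingers and scale above 0.5 N and ((y of terminal in the frame of scale above 0 m and value of joint pan below -0.02 rad) or (not (y of terminal in the frame of scale above 0 m) and value of joint pan above 0.02 rad))), for 0.04 s.
4. the long bar key is tapped (value of joint key_bar above 0.0035 m and contact force between the fingers and terminal above 0.5 N), for 0.04 s.
At the end, for the whole second after the job is handed in: All keys are released (within 1.5 mm), the pan is level within 0.012 rad, the check weight stands upright at rest within 20 mm of its starting place, and the slices, cup, spatula, bottle and tub are within 20 mm of theirs (value of joint pan between -0.012 and 0.012 rad and value of joint each of key_round, key_bar, key_square below 0.0015 m and distance of each of weight, slice_a, slice_b, cup, spatula, bottle, tub from where it was at the start of the episode below 0.02 m and angle between weight's own z axis and vertical below 0.2 rad and linear speed of weight below 0.02 m/s); the robot touches nothing.
It fails at once if the scale is pressed harder than 20 N (contact force between the arm and scale above 20 N).
It fails at once if the terminal is pressed harder than 20 N (contact force between the arm and terminal above 20 N).
It fails at once if the square key is pressed (value of joint key_square above 0.003 m).
It fails at once if the check weight is lifted, shifted more than 20 mm or tipped (distance of weight from where it was at the start of the episode above 0.02 m or angle between weight's own z axis and vertical above 0.3 rad).
It fails at once if a bystander is moved more than 20 mm (distance of any of slice_a, slice_b, cup, spatula, bottle, tub from where it was at the start of the episode above 0.02 m).
It also fails if it takes over 46 s, if anything falls off the work surface, if the arm or the gripper's body presses on something with over 40 N, if the wrist force passes 120 N, or if a joint passes its speed limit or range.

## Robot

A 7-joint arm with a two-finger parallel gripper is mounted at the origin on the work surface. World frame = base frame: x ahead of the robot, y to its left, z up, the work surface at z = 0. Lengths are in m, angles in rad, forces in N, time in s.
With the tool pointing down it reaches from about 0.4 to 0.85 m from the base axis. Payload 4.5 kg.
Tool frame: the origin (TCP) lies at the centre of the arm's flange, where the gripper is bolted on; the fingertips stand 166 mm ahead of it and the grasp point (between the pads) lies 147 mm ahead of it; z points along the fingers, y is the line along which they close (so a half turn about z gives the same grasp; the last joint's range is limited). The gripper opens to 88 mm and grips with 3 to 60 N. Pads are 18 mm wide; open, the fingers measure 123 mm over their backs; the gripper's body (75 mm by 187 mm) begins 45 mm behind the grasp point.
Start: joints at [-1.145, 0.689, -0.195, 1.565, 0.157, 0.902, -0.215], TCP at [0.239, 0.578, 0.405] pointing down, gripper open.
Joint ranges: [-3.01, 3.01], [-0.46, 2.08], [-1.47, 1.51], [0.13, 2.56], [-1, 4.14], [0.04, 2.09], [-2.66, 2.66]. Speed limits (rad/s): [2.57, 2.57, 3.14, 3.14, 3.14, 3.14, 3.14].

## Interface

Orientations are given as a unit quaternion [x, y, z, w].
In Python, from rig import ctrl, snapshot, get_calibration, spot_in, outline_of, place_of gives the robot as it stands. The module is installed in compiled form; this text tells all that it offers.
- The arm moves only by the shell command python3 -m jog 'ROWS' [OPENING] [FORCE]. ROWS is JSON, a list that holds one entry, the list of rows, each a list of 6 numbers: the shift along the tool's x, y, z in cm, then the turn, a rotation vector about the tool's x, y, z in degrees. In form: [[[tx, ty, tz, ax, ay, az], ...]]. A call has 1 to 20 rows; each row shifts and turns the commanded pose from where the row before left it, along the tool's axes as they then stand; what a row does not reach is not made up. A row lasts 1/10 s, in which the tool goes at most 50 mm and 8.59 degrees, less where a joint would pass 70% of its speed; a pose out of reach is approached as far as the arm can. A call is refused whole if a number of a shift passes 5 or a number of a turn 8.59, either way. A call with a gripper value outside its range is refused whole. OPENING is the finger opening in cm, from 0 to 8.81, set as the call begins (- or left out, the last holds). The fingers move at their own pace and stop on an object; FORCE is the grip in N (left out, the last holds). Time passes only in rows, so rows that do not move let the fingers close. It gives the time, the measured TCP pose, the force, the opening and the grip force at its end, in the units of the state.
- ctrl.get_obs(): the state, without advancing time (a new reading comes with each control period).
- snapshot(name): name is "side" or "top" or "wrist"; returns the picture (480x640x3 uint8, blue, green, red); there is no depth.
- get_calibration(name): a dict with "fov_y" (degrees; the focal length in pixels is half the picture's height over the tangent of half this angle, whatever the lens; pixels are square), "cx", "cy" (the principal point, pixels), "view" (4x4, takes a point from world to camera coordinates). Camera axes: x right, y up, looking along -z (the intrinsics and any distortion apply to the point x, -y, -z); pixel columns grow to the right and rows downward; lengths in m; the calibration is good to about 2 mm. A picture is of the moment at which its call begins: read the wrist's pose just before it. get_calibration takes no time and is no camera call; for the wrist camera it gives the pose at the moment of the call.
- ctrl.job_done(): hands the job in; it is judged then, once.
Trained networks look in the newest picture that a camera, given by its name, has taken for a name from the list of things; names that differ only in an ending like _2 or _b are one class to them, and where a whole thing is asked for, a point or a joint stands for the part that bears it (a point fixed in the world has none). Each returns a list of dicts, best first, with "conf" (0 to 1); they miss things now and then, are a little off and sometimes report something else, mostly with a low value. They report only what shows in the picture. A call takes as long as a camera call. They do not tell look-alikes from the thing itself.
- spot_in(camera, thing): "extent" ([left, top, width, height] in pixels, round what is visible of it).
- outline_of(camera, thing): "pixels" (480x640 bool, what is visible of it) and "extent" ([left, top, width, height] in pixels, round what is visible of it).
- place_of(camera, thing): "centre" ([column, row] in pixels: a listed point, or the origin of a listed thing).
The state is a dict: "time": time; "q": joint angles; "qvel": joint speeds; "effort": joint torques, N m; "ee_pos": TCP position; "tcp_rot": TCP orientation; "force": force on the tool from outside, world axes, zero at the start; "torque": the same for the moment, N m; "finger_gap": opening from 0.0 (shut) to 1.0 (fully open); "grip_force": force on a finger pad.
Only numpy, scipy, OpenCV 4.12 (cv2) and the standard library are available. Lean on these libraries where they do the work, as an engineer would, in place of code of your own. Each camera call takes 0.05 s, during which the arm holds its last target. There are 200 camera calls.

## Working session

There is one attempt and no reset: what is moved stays moved. The work goes in short steps, Python scripts to look and compute and a shell command to move; the robot and the scene stay as the last step left them, time stands still between calls to the robot, and variables do not carry over. Pictures are saved under pics/ and viewed, at most 10 in all, crops included, and the job is handed in when it is done.

```bash
mkdir -p pics
cat > h.py <<'E'
import numpy as np, cv2
from rig import ctrl, snapshot, get_calibration, spot_in, outline_of, place_of
def ray(cal,u,v):
    f=240/np.tan(np.radians(cal["fov_y"])/2)
    V=np.array(cal["view"]); R=V[:3,:3]; c=-R.T@V[:3,3]
    d=R.T@np.array([(u-cal["cx"])/f,-(v-cal["cy"])/f,-1]); return c,d
def at(cal,u,v,z):
    c,d=ray(cal,u,v); return c+d*(z-c[2])/d[2]
def px(cal,p):
    f=240/np.tan(np.radians(cal["fov_y"])/2)
    q=np.array(cal["view"])@np.append(p,1); return [cal["cx"]-f*q[0]/q[2], cal["cy"]+f*q[1]/q[2]]
E
python3 - <<'E'
from h import *
for n in ("top","side"):
    im=snapshot(n); cv2.imwrite(f"pics/{n}0.png",im); cal=get_calibration(n)
    print(n,{k:v for k,v in cal.items() if k!="view"})
    for t,z in (("key_round_top",.055),("key_bar_top",.055),("key_square_top",.055),("pan_left",.077),("pan_right",.077),("weight",.077),("terminal",0),("scale",0)):
        for r in place_of(n,t)[:3]:
            print(t,round(r["conf"],2),np.round(r["centre"]),np.round(at(cal,*r["centre"],z),3))
o=ctrl.get_obs(); print(o["time"],o["ee_pos"],o["tcp_rot"],o["force"])
E
```

```text
top {'fov_y': 45.854696768764725, 'cx': 314.73498757033906, 'cy': 247.32927698338835}
key_round_top 0.63 [419. 360.] [ 0.191 -0.323  0.055]
key_round_top 0.53 [309. 231.] [ 0.559 -0.     0.055]
key_round_top 0.51 [395. 258.] [ 0.486 -0.255  0.055]
key_bar_top 0.61 [445. 356.] [ 0.203 -0.399  0.055]
key_bar_top 0.4 [418. 260.] [ 0.481 -0.324  0.055]
key_square_top 0.56 [437. 264.] [ 0.47  -0.377  0.055]
key_square_top 0.51 [463. 363.] [ 0.185 -0.452  0.055]
pan_left 0.9 [275. 237.] [0.537 0.099 0.077]
pan_right 0.56 [337. 240.] [ 0.531 -0.083  0.077]
weight 0.61 [308. 232.] [0.553 0.003 0.077]
terminal 0.87 [413. 253.] [ 0.508 -0.319  0.   ]
terminal 0.79 [440. 347.] [ 0.226 -0.4    0.   ]
scale 0.87 [305. 243.] [0.531 0.01  0.   ]
scale 0.52 [416. 257.] [ 0.496 -0.326  0.   ]
scale 0.22 [338. 243.] [ 0.534 -0.088  0.   ]
side {'fov_y': 43.50282325035574, 'cx': 312.7195011226461, 'cy': 231.3607491114164}
key_round_top 0.59 [231. 402.] [ 0.191 -0.333  0.055]
key_round_top 0.42 [372. 320.] [ 0.506 -0.254  0.055]
key_round_top 0.24 [383. 375.] [ 0.471 -0.379  0.055]
key_bar_top 0.88 [242. 433.] [ 0.193 -0.397  0.055]
key_bar_top 0.62 [375. 345.] [ 0.487 -0.311  0.055]
key_bar_top 0.59 [324. 202.] [0.55  0.116 0.055]
key_square_top 0.75 [254. 465.] [ 0.195 -0.459  0.055]
key_square_top 0.65 [378. 377.] [ 0.461 -0.379  0.055]
pan_left 0.66 [324. 202.] [0.541 0.094 0.077]
pan_right 0.86 [352. 252.] [ 0.535 -0.084  0.077]
pan_right 0.6 [293. 166.] [0.518 0.249 0.077]
pan_right 0.48 [290. 174.] [0.5   0.222 0.077]
weight 0.8 [342. 222.] [0.553 0.014 0.077]
terminal 0.77 [261. 443.] [ 0.224 -0.398  0.   ]
terminal 0.71 [388. 361.] [ 0.515 -0.323  0.   ]
scale 0.58 [331. 246.] [0.531 0.019 0.   ]
0.9 [0.23861143 0.57765892 0.40476403] [ 1.94621926e-01  9.80878333e-01  4.60706734e-05 -1.13770348e-05] [-0.36050282  0.283266   -0.2218415 ]
```

View pics/top0.png

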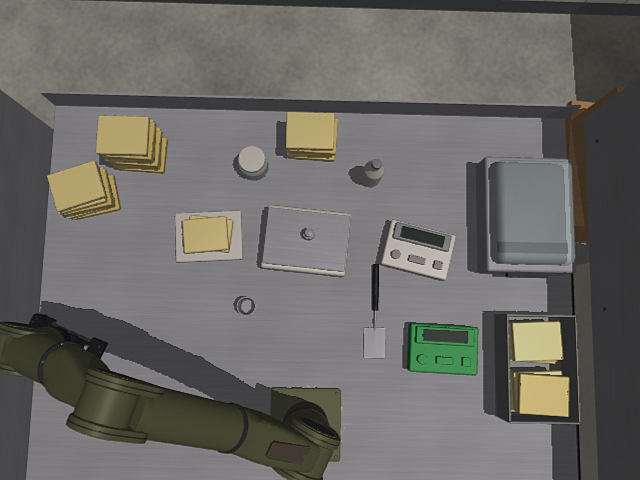

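View pics/side0.png

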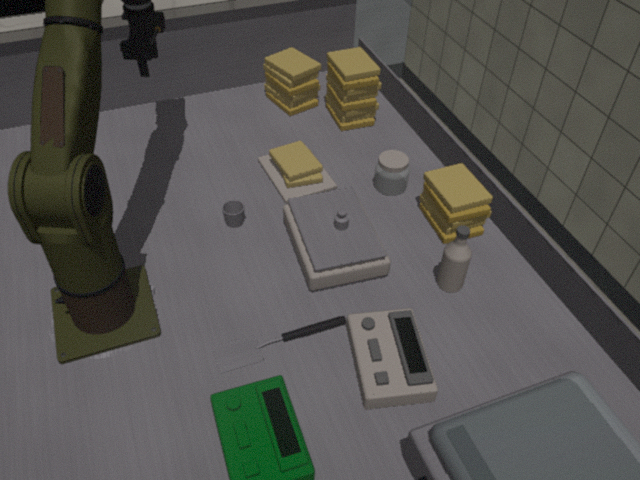

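Top view: the white terminal lies at about (418,250), right of the scale (305,240), with its keys at (395,254), (416,259) and (438,265). The green look-alike is at (442,348). The side view agrees: white terminal at (390,358). I'll square the tool to the world axes, close the fingers and go above the round key.

```bash
python3 -m jog '[[[0,0,0,0,0,7.5],[0,0,0,0,0,7.5],[0,0,0,0,0,7.5],[0,0,0,0,0,7.5],[0,0,0,0,0,7.5],[0,0,0,0,0,7.5],[0,0,0,0,0,7.5],[0,0,0,0,0,7.5],[0,0,0,0,0,7.5]]]' 0 10
python3 -m jog '[[[-4.6,1.4,0,0,0,0],[-4.6,1.4,0,0,0,0],[-4.6,1.4,0,0,0,0],[-4.6,1.4,0,0,0,0],[-4.6,1.4,0,0,0,0],[-4.6,1.4,0,0,0,0],[-4.6,1.4,0,0,0,0],[-4.6,1.4,0,0,0,0],[-4.6,1.4,0,0,0,0],[-4.6,1.4,0,0,0,0],[-4.6,1.4,0,0,0,0],[-4.6,1.4,0,0,0,0],[-4.6,1.4,0,0,0,0],[-4.6,1.4,0,0,0,0],[-4.6,1.4,0,0,0,0],[-4.6,1.4,0,0,0,0],[-4.6,1.4,0,0,0,0],[-4.6,1.4,0,0,0,0],[0,0,0,0,0,0]]]'
python3 - <<'E'
from h import *
o=ctrl.get_obs(); print(o["time"],o["ee_pos"],o["tcp_rot"],o["force"],o["q"])
cal=get_calibration("wrist"); im=snapshot("wrist"); cv2.imwrite("pics/w1.png",im)
for t,z in (("key_round_top",.055),("key_bar_top",.055),("key_square_top",.055),("pan_right",.077),("weight",.077),("terminal",0)):
    for r in place_of("wrist",t)[:3]:
        print(t,round(r["conf"],2),np.round(r["centre"]),np.round(at(cal,*r["centre"],z),4))
p=np.array(o["ee_pos"]); print("tip px",px(cal,p-[0,0,.166]))
E
```

```text
time: 1.8
ee_pos: [0.2385, 0.5777, 0.4047]
tcp_rot: [0.709, 0.706, -0.0, -0.0]
force: [-0.6, 0.2, -0.7]
finger_gap: 0.207
grip_force: 0.0
time: 3.7
ee_pos: [0.4915, -0.2575, 0.4049]
tcp_rot: [0.71, 0.704, -0.001, 0.003]
force: [-0.7, 0.1, -0.5]
finger_gap: 0.001
grip_force: 0.0
3.7 [ 0.49152848 -0.25745438  0.40490614] [ 0.71025302  0.70393887 -0.00108474  0.00308897] [-0.68413873  0.09393248 -0.47314627] [ 0.38363799  0.59203651  0.02380002  1.78930841 -0.01304236  0.75551661
  0.40389843]
key_round_top 0.79 [328. 209.] [ 0.5    -0.2559  0.055 ]
key_round_top 0.65 [ 51. 281.] [ 0.1988 -0.3332  0.055 ]
key_bar_top 0.91 [ 60. 332.] [ 0.1937 -0.397   0.055 ]
key_bar_top 0.65 [316. 265.] [ 0.4871 -0.3177  0.055 ]
key_square_top 0.83 [ 72. 378.] [ 0.193  -0.4595  0.055 ]
key_square_top 0.71 [338. 254.] [ 0.5107 -0.3045  0.055 ]
key_square_top 0.15 [180. 151.] [ 0.3565 -0.1973  0.055 ]
terminal 0.71 [338. 255.] [ 0.5141 -0.3259  0.    ]
terminal 0.55 [119. 315.] [ 0.2276 -0.4071  0.    ]
tip px [np.float64(319.0442556593121), np.float64(290.57982376903004)]
```

View pics/w1.png

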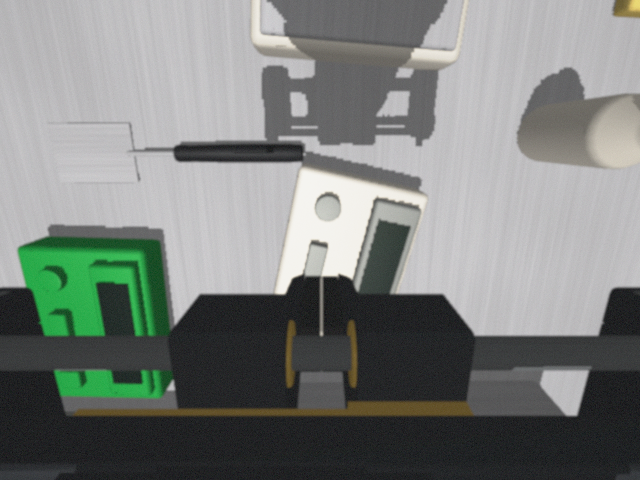

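The wrist view shows the round key at (328,208) and the upper part of the bar at (316,260). Round works out at (0.500, -0.256) and bar at about (0.487, -0.318). Next I descend onto the round key.

```bash
python3 -m jog '[[[0.1,0.8,0,0,0,0],[0,0,4.2,0,0,0],[0,0,4.2,0,0,0],[0,0,4.2,0,0,0],[0,0,4.2,0,0,0],[0,0,0,0,0,0],[0,0,0,0,0,0]]]'
python3 - <<'E'
from h import *
o=ctrl.get_obs(); print(o["time"],o["ee_pos"],o["tcp_rot"],o["force"])
im=snapshot("side"); cv2.imwrite("pics/s2.png",cv2.resize(im[240:440,280:480],(600,600),interpolation=cv2.INTER_CUBIC))
E
```

```text
time: 4.75
ee_pos: [0.5, -0.2487, 0.2369]
tcp_rot: [0.707, 0.708, -0.0, -0.0]
force: [-1.1, -1.0, -0.0]
finger_gap: 0.003
grip_force: 0.0
4.75 [ 0.49995324 -0.24868567  0.23693584] [ 7.06509627e-01  7.07703359e-01 -2.19775592e-05 -3.19805822e-04] [-1.11616095 -1.00997562 -0.01466141]
```

View pics/s2.png

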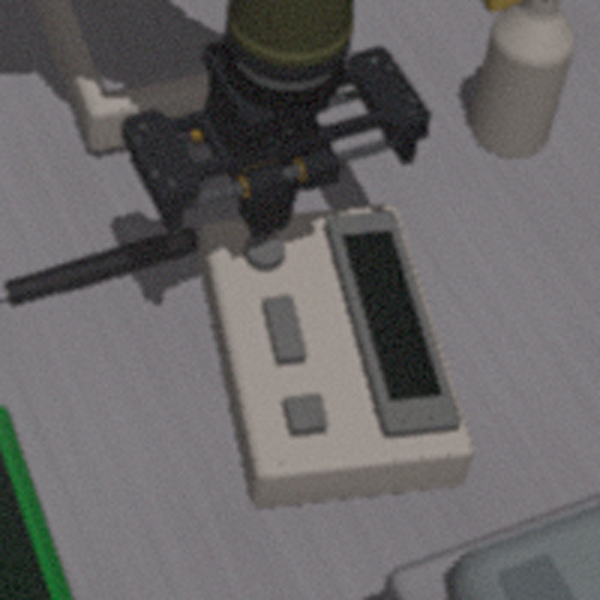

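The side crop shows the fingertips just behind (+y of) the round key, which is at crop (266,252), or full-frame (368.7,324). I'll shift about 7 mm towards -y, then press.

```bash
python3 - <<'E'
from h import *
cal=get_calibration("side")
for n,p in (("round",(266,252)),("bar",(285,329)),("sq",(306,413))): print(n,at(cal,280+p[0]/3,240+p[1]/3,.055))
E
python3 -m jog '[[[-0.7,-0.1,0,0,0,0],[0,0,0.8,0,0,0],[0,0,0.2,0,0,0],[0,0,0,0,0,0],[0,0,0,0,0,0],[0,0,0,0,0,0]]]'
```

```text
round [ 0.4967446  -0.26074039  0.055     ]
bar [ 0.48230677 -0.32123667  0.055     ]
sq [ 0.46787009 -0.38245526  0.055     ]
time: 5.4
ee_pos: [0.4985, -0.256, 0.2268]
tcp_rot: [0.707, 0.707, 0.0, 0.0]
force: [-0.3, -0.9, -0.2]
finger_gap: 0.005
grip_force: 0.0
```

```bash
python3 -m jog '[[[-0.2,0,0.2,0,0,0],[0,0,0.2,0,0,0],[0,0,0.2,0,0,0],[0,0,0.2,0,0,0],[0,0,0,0,0,0],[0,0,0,0,0,0]]]'
```

```text
time: 6.0
ee_pos: [0.4984, -0.2582, 0.2188]
tcp_rot: [0.707, 0.707, -0.0, 0.0]
force: [-0.8, -0.9, 3.2]
finger_gap: 0.008
grip_force: 1.4
```

```bash
python3 -m jog '[[[0,0,0.15,0,0,0],[0,0,0.15,0,0,0],[0,0,0,0,0,0],[0,0,0,0,0,0]]]'
python3 -m jog '[[[0,0,-2,0,0,0],[0,0,-4,0,0,0],[0,0,-4,0,0,0],[0,0,0,0,0,0],[0,0,0,0,0,0]]]'
python3 - <<'E'
from h import *
o=ctrl.get_obs(); print(o["time"],o["ee_pos"],o["tcp_rot"],o["force"])
for n in ("top","wrist","side"):
    cal=get_calibration(n); im=snapshot(n); cv2.imwrite(f"pics/{n}3.png",im)
    for t,z in (("pan_left",.077),("pan_right",.077),("weight",.077),("scale",0)):
        for r in place_of(n,t)[:1]:
            print(n,t,round(r["conf"],2),np.round(r["centre"]),np.round(at(cal,*r["centre"],z),4))
E
```

```text
time: 6.4
ee_pos: [0.4984, -0.2582, 0.2158]
tcp_rot: [0.707, 0.707, -0.0, 0.0]
force: [-0.7, -1.4, 5.8]
finger_gap: 0.006
grip_force: 2.4
time: 6.9
ee_pos: [0.4986, -0.2577, 0.3161]
tcp_rot: [0.707, 0.708, 0.001, 0.0]
force: [-0.0, 0.2, 0.4]
finger_gap: 0.005
grip_force: 0.0
6.9 [ 0.498619   -0.25773926  0.31606992] [7.06589523e-01 7.07623323e-01 5.04104650e-04 4.73476672e-04] [-0.01438666  0.22489778  0.36738152]
top pan_left 0.74 [279. 236.] [0.5391 0.0874 0.077 ]
top pan_right 0.8 [337. 243.] [ 0.5241 -0.0829  0.077 ]
top weight 0.56 [311. 233.] [ 0.5503 -0.0059  0.077 ]
top scale 0.94 [303. 241.] [0.5382 0.0176 0.    ]
side pan_left 0.77 [325. 203.] [0.5399 0.0874 0.077 ]
side pan_right 0.56 [349. 251.] [ 0.5309 -0.0789  0.077 ]
side weight 0.68 [373. 320.] [ 0.5002 -0.2682  0.077 ]
side scale 0.7 [295. 163.] [0.5601 0.355  0.    ]
```

View pics/wrist3.png

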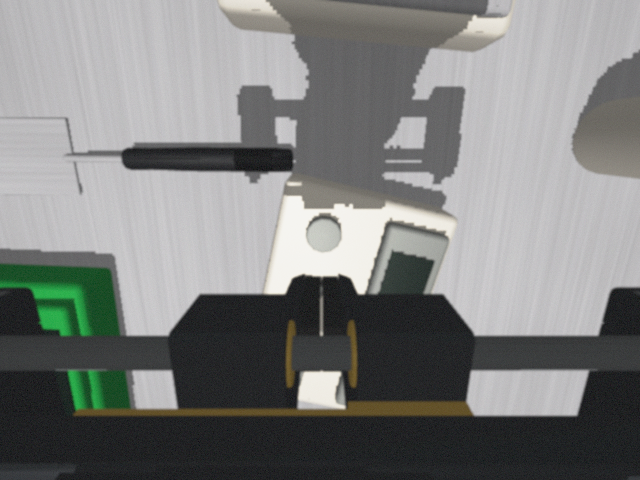

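The round key was tapped: 5.8 N at about 5 mm travel, and the wrist view shows it at (323,233), released. Next is the near (right) end of the pan at about (0.529, -0.085).

```bash
python3 -m jog '[[[4.3,0.75,0,0,0,0],[4.3,0.75,0,0,0,0],[4.3,0.75,0,0,0,0],[4.3,0.75,0,0,0,0],[0,0,0,0,0,0],[0,0,3,0,0,0],[0,0,3,0,0,0],[0,0,0.3,0,0,0],[0,0,0,0,0,0],[0,0,0,0,0,0],[0,0,0,0,0,0]]]'
```

```text
time: 8.75
ee_pos: [0.5287, -0.0864, 0.254]
tcp_rot: [0.707, 0.707, 0.001, 0.001]
force: [0.4, -0.1, -0.9]
finger_gap: 0.01
grip_force: 0.0
```

```bash
python3 -m jog '[[[0,0,0.3,0,0,0],[0,0,0.3,0,0,0],[0,0,0.3,0,0,0],[0,0,0.2,0,0,0],[0,0,0.2,0,0,0],[0,0,0,0,0,0],[0,0,0,0,0,0]]]'
python3 - <<'E'
from h import *
snapshot("side")
cv2.imwrite("pics/s4.png",cv2.resize(snapshot("side")[150:350,250:450],(600,600),interpolation=cv2.INTER_CUBIC))
E
```

```text
time: 9.45
ee_pos: [0.5283, -0.0862, 0.2399]
tcp_rot: [0.707, 0.707, 0.0, 0.0]
force: [-0.8, -0.2, 4.9]
finger_gap: 0.007
grip_force: 2.4
```

View pics/s4.png

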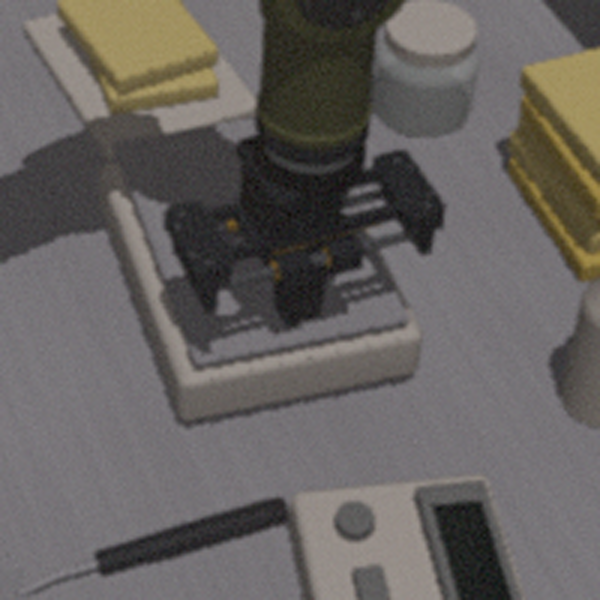

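The fingers are on the right end of the pan. The 4.9 N and 3 mm dip give about 0.035–0.04 rad, so it counts as dipped. Now I lift, cross over the weight and come down at the left end.

```bash
python3 -m jog '[[[0,0,-0.3,0,0,0],[0,0,-0.5,0,0,0],[0,0,-4.6,0,0,0],[0,0,-4.6,0,0,0],[0,0,0,0,0,0],[0,0,0,0,0,0],[4.4,0.3,0,0,0,0],[4.4,0.3,0,0,0,0],[4.4,0.3,0,0,0,0],[4.3,0.3,0,0,0,0],[0,0,0,0,0,0],[0,0,0,0,0,0]]]'
python3 - <<'E'
from h import *
o=ctrl.get_obs(); print(o["time"],o["ee_pos"],o["force"])
cal=get_calibration("top"); cv2.imwrite("pics/t5.png",snapshot("top"))
cal=get_calibration("wrist"); im=snapshot("wrist"); cv2.imwrite("pics/w5.png",im)
for t,z in (("pan_left",.077),("weight",.077)):
    for r in place_of("wrist",t)[:2]: print(t,round(r["conf"],2),np.round(r["centre"]),np.round(at(cal,*r["centre"],z),4))
E
```

```text
time: 10.75
ee_pos: [0.5393, 0.0903, 0.338]
tcp_rot: [0.706, 0.709, -0.001, -0.001]
force: [0.1, -0.1, 0.4]
finger_gap: 0.01
grip_force: 0.0
10.75 [0.53933111 0.0902899  0.3380247 ] [ 0.05408791 -0.11968378  0.40538634]
pan_left 0.65 [327. 225.] [0.544  0.0974 0.077 ]
weight 0.65 [333. 334.] [0.5496 0.0031 0.077 ]
```

View pics/w5.png

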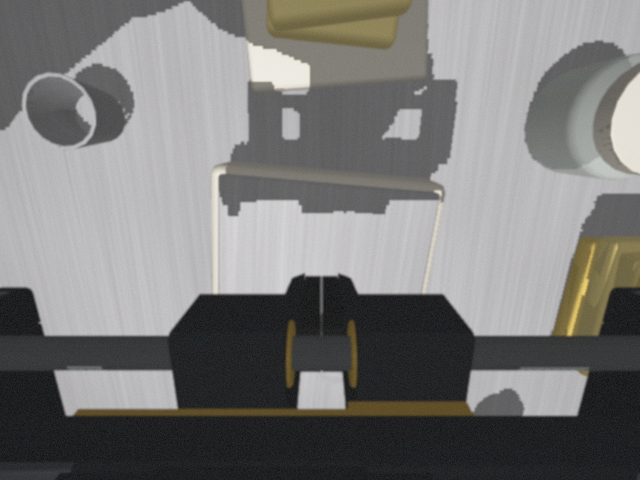

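The wrist view shows the pan's left end ahead (its edge at row 178), with the fingertips inside it and in line. Pressing the left end.

```bash
python3 -m jog '[[[0,0,4.2,0,0,0],[0,0,4.1,0,0,0],[0,0,0.2,0,0,0],[0,0,0,0,0,0],[0,0,0.3,0,0,0],[0,0,0.3,0,0,0],[0,0,0.3,0,0,0],[0,0,0.2,0,0,0],[0,0,0.2,0,0,0],[0,0,0,0,0,0],[0,0,0,0,0,0]]]'
```

```text
time: 12.05
ee_pos: [0.5403, 0.0891, 0.242]
tcp_rot: [0.707, 0.707, 0.0, 0.0]
force: [0.1, 0.9, 4.4]
finger_gap: 0.007
grip_force: 1.7
```

Force and dip disagree a little here, so I'll press 2 mm further to be sure.

```bash
python3 -m jog '[[[0,0,0.1,0,0,0],[0,0,0.1,0,0,0],[0,0,0,0,0,0],[0,0,0,0,0,0]]]'
```

```text
time: 12.45
ee_pos: [0.5403, 0.0892, 0.2402]
tcp_rot: [0.707, 0.708, 0.001, 0.0]
force: [-0.9, 1.5, 6.3]
finger_gap: 0.004
grip_force: 3.5
```

6.3 N and 2.8 mm dip: the left end is down. Now lift and go above the bar key.

```bash
python3 -m jog '[[[0,0,-0.3,0,0,0],[0,0,-0.5,0,0,0],[0,0,-4.6,0,0,0],[0,0,-4.6,0,0,0],[0,0,0,0,0,0],[-4.08,-0.55,0,0,0,0],[-4.08,-0.55,0,0,0,0],[-4.08,-0.55,0,0,0,0],[-4.08,-0.55,0,0,0,0],[-4.08,-0.55,0,0,0,0],[-4.08,-0.55,0,0,0,0],[-4.08,-0.55,0,0,0,0],[-4.08,-0.55,0,0,0,0],[-4.08,-0.55,0,0,0,0],[-4.08,-0.55,0,0,0,0],[0,0,0,0,0,0],[0,0,0,0,0,0]]]'
python3 -m jog '[[[0,0,4,0,0,0],[0,0,4,0,0,0],[0,0,2.5,0,0,0],[0,0,0,0,0,0],[0,0,0,0,0,0],[0,0,0,0,0,0]]]'
python3 - <<'E'
from h import *
cv2.imwrite("pics/s6.png",cv2.resize(snapshot("side")[240:440,280:480],(600,600),interpolation=cv2.INTER_CUBIC))
E
```

```text
time: 14.15
ee_pos: [0.4845, -0.3199, 0.3388]
tcp_rot: [0.708, 0.706, -0.0, -0.001]
force: [-0.3, 1.2, 0.3]
finger_gap: 0.006
grip_force: 0.0
time: 14.75
ee_pos: [0.4863, -0.3187, 0.2361]
tcp_rot: [0.706, 0.708, 0.001, 0.001]
force: [0.4, 0.0, -0.3]
finger_gap: 0.006
grip_force: 0.0
```

View pics/s6.png

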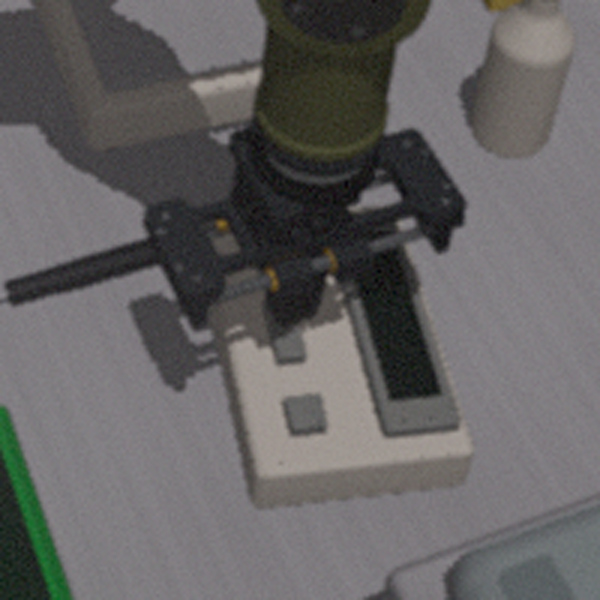

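The fingertips stand over the bar key at (288,330), well clear of the square key (306,413) and the display. Pressing now.

```bash
python3 -m jog '[[[0,0,0.8,0,0,0],[0,0,0.3,0,0,0],[0,0,0.3,0,0,0],[0,0,0.3,0,0,0],[0,0,0,0,0,0],[0,0,0,0,0,0]]]'
```

```text
time: 15.4
ee_pos: [0.4855, -0.3191, 0.2178]
tcp_rot: [0.707, 0.707, 0.0, -0.0]
force: [-0.6, 0.3, 3.6]
finger_gap: 0.006
grip_force: 1.7
```

```bash
python3 -m jog '[[[0,0,0.1,0,0,0],[0,0,0.1,0,0,0],[0,0,0,0,0,0],[0,0,0,0,0,0]]]'
python3 -m jog '[[[0,0,-2,0,0,0],[0,0,-4,0,0,0],[0,0,-4,0,0,0],[0,0,-4,0,0,0],[0,0,0,0,0,0],[0,0,0,0,0,0],[0,0,0,0,0,0]]]'
python3 - <<'E'
from h import *
cv2.imwrite("pics/s7.png",snapshot("side"))
E
```

```text
time: 15.8
ee_pos: [0.4855, -0.3191, 0.2158]
tcp_rot: [0.707, 0.707, 0.0, 0.0]
force: [-0.0, 0.6, 5.2]
finger_gap: 0.007
grip_force: 2.4
time: 16.5
ee_pos: [0.485, -0.3188, 0.3543]
tcp_rot: [0.707, 0.708, -0.0, -0.001]
force: [-0.1, 0.8, -0.7]
finger_gap: 0.004
grip_force: 0.0
```

View pics/s7.png

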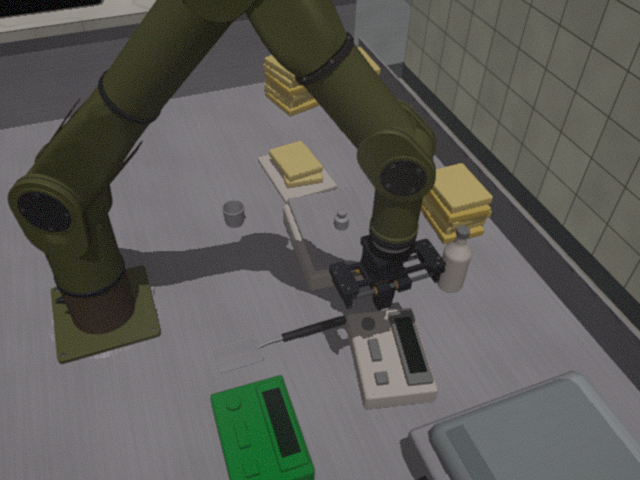

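The weight is still at (342,220), and the cup, spatula, slices and bottle are in place. The arm is clear of everything, so I'm handing in.

```bash
python3 -c "
from rig import ctrl
print(ctrl.job_done())"
```

```text
the job is handed in; nothing more can be done
None
```

I tapped the round key, pressed the near end of the pan, then the far end, and tapped the bar key, in that order. I handed in at about 16.5 s with nothing seen out of place; the hand-in returned no verdict.

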